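Open the sample chamber

TASK

Open the sample chamber: first swing the hold-down clamp arm up and back over centre, so that it stays back by itself. Then take the cover by its grip bar and slide it along the chamber, away from the end it was pushed to, feeling with light upward pulls for the hidden spot where its foot comes free. Lift it off and set it down, without dropping it, squarely on the middle of the rest across both rails, grip bar up, and leave the jars, the beaker and the timer where they stand.

Things in the scene. Friction and masses are not known exactly. Their poses are not given: they have to be found in the camera images.
- chamber: sample chamber, a grey box with an aluminium deck, 110 mm (its x) by 190 mm (its y), 60 mm high, fixed to the worktop. Origin: centre of its underside, z up. The deck has an opening, hidden by the cover; the cover slides on the deck along the chamber's y. The clamp's hinge is at (72, 0, 76) mm in this frame, its axis along +y
- deck_mid (a point): middle of the chamber's deck (60 mm up), axes as the chamber's. Stops limit the cover's y from here to +-34 mm. It starts at the -y end (-33 to -27), its foot caught under a track. The foot comes free only at one unseen place, cover y between -14 and +22, different each time: within about 5 mm of it the cover lifts straight off; elsewhere it lifts 3 mm and is blocked
- cover: loose cover, 0.26 to 0.47 kg, lying on the deck square to the chamber: plate 84 (x) by 160 (y) by 6 mm; on top a black upright grip bar 16 (x) by 90 (y) mm, its top 38 mm above the plate's underside; beneath, a stem and a T foot 44 (x) by 22 (y) mm whose bottom is 27 mm below the plate's underside (lift 30 mm to clear the deck). Origin: centre of the plate's underside, z up
- cover_grip (a point): point in the middle of the cover's grip bar, 28 mm above the cover's origin; the place to pinch it from above, fingers closing along the cover's x
- clamp (a joint): clamp arm hinge, rad: 0 = arm lies on the cover, 1.6 = fully swung back (away from the cover, towards the chamber's +x). It falls forward again below about 0.6 and falls back by itself beyond about 0.8.
- clamp_grip (a point): point on the clamp's upright black handle (round, 16 mm thick; it reaches 25 mm above this point and 32 mm below). With the arm down it lies 30 mm towards the chamber's -x and 68 mm above the hinge; it swings on an arc of 74 mm radius about the hinge
- rest: fixed rest for the cover: base plate 100 (x) by 124 (y) mm with two upright grey rails along its x, 90 mm long, 12 mm thick, centred at y = +-50 mm, tops at z 40 mm. Origin: centre of its underside. The cover lies across both rails, its long side along the rest's y (either way round), its foot hanging between the rails
- sample_jar_a: small white screw-cap jar, 41 mm across, 74 mm high, bystander; origin at the centre of its underside
- sample_jar_b: small white screw-cap jar, 41 mm across, 74 mm high, bystander; origin at the centre of its underside
- beaker: glass beaker, 58 mm across, 72 mm high, bystander; origin at the centre of its underside
- timer: white desk timer, 58 by 62 by 20 mm, bystander; origin at the centre of its underside

How it is judged (in metres and radians):
On the way, in this order (a step that is already met when the one before it is completed fails the run):
1. the clamp arm is swung back over centre while the cover still lies on the chamber (value of joint clamp above 1.3 rad and z of cover in the frame of chamber below 0.075 m), for 0.2 s.
2. the cover is lifted clear of the chamber with the clamp arm back (value of joint clamp above 1.3 rad and z of cover in the frame of chamber above 0.092 m), for 0.1 s.
At the end, for the whole second after the job is handed in: The clamp arm stays swung back (beyond 1.3 rad); the cover lies level (0.06 rad), grip bar up, on both rails of the rest, within 25 mm of its middle along and across and 0.2 rad of square to it, released and at rest (value of joint clamp above 1.3 rad and x of cover in the frame of rest between -0.025 and 0.025 m and y of cover in the frame of rest between -0.025 and 0.025 m and z of cover in the frame of rest between 0.036 and 0.044 m and angle between the y axis of cover and the y axis of rest, either way round below 0.2 rad and angle between cover's own z axis and vertical below 0.06 rad and linear speed of cover below 0.02 m/s); the robot touches nothing.
It fails at once if the cover is dropped (falls freely more than about 6 mm) (contact force between cover and anything else below 0.05 N and linear speed of cover above 0.35 m/s).
It fails at once if a jar, the beaker or the timer is shifted more than 30 mm (distance of any of sample_jar_a, sample_jar_b, beaker, timer from where it was at the start of the episode above 0.03 m).
It fails at once if a jar or the beaker is tipped over (angle between any of sample_jar_a, sample_jar_b, beaker's own z axis and vertical above 0.5 rad).
It also fails if it takes over 64 s, if anything falls off the work surface, if the arm or the gripper's body presses on something with over 40 N, if the wrist force passes 120 N, or if a joint passes its speed limit or range.

ROBOT

A 7-joint arm with a two-finger parallel gripper is mounted at the origin on a cart in front of the work surface, level with it; the furniture and walls round the work are solid. World frame = base frame: x ahead of the robot, y to its left, z up, the work surface at z = 0. Lengths are in m, angles in degrees, forces in N, time in s.
With the tool pointing down it reaches from about 0.425 to 1.025 m from the base axis. Payload 9.4 kg.
Tool frame: the origin (TCP) lies midway between the tips of the shut fingers; the grasp point (between the pads) lies 19 mm behind it; z points along the fingers, y is the line along which they close (so a half turn about z gives the same grasp; the last joint's range is limited). The gripper opens to 93 mm and grips with 3 to 60 N. Pads are 15 mm wide; open, the fingers measure 128 mm over their backs; the gripper's body (75 mm by 188 mm) begins 65 mm behind the grasp point.
Start: joints at [-76.358, 34.337, -0.143, 91.639, 0.103, 54.024, -4.572], TCP at [0.224, 0.689, 0.219] pointing down, gripper open.
Joint ranges: [-147.43, 147.43], [-19.82, 112.94], [-74.19, 73.91], [6.32, 146.72], [-59.91, 239.91], [6.04, 106.73], [-150.56, 150.56]. Speed limits (degrees/s): [127.2, 127.2, 172.46, 172.46, 180, 180, 180].

INTERFACE

Orientations are given as [roll, pitch, yaw] about the fixed x, y, z axes, in that order (R = Rz(yaw) Ry(pitch) Rx(roll)).
In Python, from plant import sensors, optics, arm gives the robot as it stands. The module is installed in compiled form; this text tells all that it offers.
- The arm moves only by the tool arm_command, never from a script. Its argument "moves" is a list of rows, each a list of 6 numbers: the shift along the tool's x, y, z in units of 0.25 m (1.0 is 0.25 m), then the turn, a rotation vector about the tool's x, y, z in units of 60 degrees (1.0 is 60 degrees). A call has 1 to 20 rows; each row shifts and turns the commanded pose from where the row before left it, along the tool's axes as they then stand; what a row does not reach is not made up. A row lasts 1/12 s, in which the tool goes at most 41.7 mm and 7.16 degrees, less where a joint would pass 70% of its speed; a pose out of reach is approached as far as the arm can. A call with a number of a shift or a turn outside -1 to 1 is refused whole. A call with a gripper value outside its range is refused whole. "gripper" is the opening, from 0 (shut) to 1 (fully open), set as the call begins (left out, the last holds). The fingers move at their own pace and stop on an object; the grip force is fixed at half the most. Time passes only in rows, so rows that do not move let the fingers close. It gives the time, the measured TCP pose, the force, the opening and the grip force at its end, in the units of the state.
- sensors.observe(): the state, without advancing time (a new reading comes with each control period).
- optics.grab_frame(name): name is "side" or "top" or "wrist"; returns the picture (400x640x3 uint8, red, green, blue); there is no depth.
- optics.calibration(name): a dict with "intrinsics" (3x3 intrinsics, pixels), "R" (3x3) and "t" (3): a world point X has camera coordinates R X + t. Camera axes: x right, y down, z forward; pixel columns grow to the right and rows downward; lengths in m; the calibration is good to about 2 mm. The wrist camera is an equidistant fisheye: a pixel r from the principal point sees the ray r / f radians off the axis. A picture is of the moment at which its call begins: read the wrist's pose just before it. calibration takes no time and is no camera call; for the wrist camera it gives the pose at the moment of the call.
- arm.close_job(): hands the job in; it is judged then, once.
The state is a dict: "time": time; "joint_pos": joint angles; "dq": joint speeds; "joint_efforts": joint torques, N m; "ee_pos": TCP position; "tcp_rot": TCP orientation; "contact_force": force on the tool from outside, world axes, zero at the start; "torque": the same for the moment, N m; "opening": finger opening in m; "grasp_force": force on a finger pad.
Only numpy, scipy, OpenCV 4.12 (cv2) and the standard library are available. Lean on these libraries where they do the work, as an engineer would, in place of code of your own. Each camera call takes 0.05 s, during which the arm holds its last target. There are 200 camera calls.

## Working session

There is one attempt and no reset: what is moved stays moved. The work goes in short steps, Python scripts to look and compute and a tool call to move; the robot and the scene stay as the last step left them, time stands still between calls to the robot, and variables do not carry over. Pictures are saved under pics/ and viewed, at most 10 in all, crops included, and the job is handed in when it is done.

Besides the shell and the picture viewer there is one more tool, called after ">>>" as a command line: name --pt "numbers of a row" for each row, then --argument value for the rest. arm_command: Moves the arm, as the interface text tells. Its arguments: {"type":"object","properties":{"moves":{"type":"array","items":{"type":"array","items":{"type":"number","minimum":-1,"maximum":1}}},"gripper":{"type":"number"}},"required":["moves"]}

```bash
mkdir -p pics; python3 - <<'E'
from plant import sensors,optics
import cv2,numpy as np
for n in("top","side"):
    cv2.imwrite(f"pics/{n}0.png",optics.grab_frame(n)[:,:,::-1]); c=optics.calibration(n); print(n,c)
s=sensors.observe();print(s)
E
```

```text
top {'intrinsics': array([[402.97112099,   0.        , 318.84507929],
       [  0.        , 402.97112099, 202.57606443],
       [  0.        ,   0.        ,   1.        ]]), 'R': array([[-4.06958271e-03, -9.99991719e-01, -1.36593859e-05],
       [-9.91405303e-01,  4.03642547e-03, -1.30764035e-01],
       [ 1.30763007e-01, -5.18613068e-04, -9.91413520e-01]]), 't': array([-0.03419274,  0.5209806 ,  1.02680902])}
side {'intrinsics': array([[374.40229474,   0.        , 308.65745656],
       [  0.        , 374.40229474, 204.57990831],
       [  0.        ,   0.        ,   1.        ]]), 'R': array([[-0.86596581, -0.49946474, -0.02526255],
       [-0.22979276,  0.44226146, -0.86694872],
       [ 0.44418297, -0.7449428 , -0.49775668]]), 't': array([0.43318945, 0.26480517, 0.63506004])}
{'time': 0.1, 'joint_pos': array([-76.35934007,  34.38191259,  -0.14450269,  91.67485615,
         0.10246089,  54.02363775,  -4.57234794]), 'dq': array([-0.03044132, -0.11141106, -0.02900265, -0.17356806, -0.04782318,
        0.03645019, -0.01706533]), 'joint_efforts': array([ 5.41057088e-03, -7.66551805e+01,  1.50214054e+00, -2.52936852e+01,
       -5.22820302e-02,  1.35641563e-02,  8.14713894e-05]), 'ee_pos': array([0.22435243, 0.68896738, 0.21783096]), 'tcp_rot': array([-1.79920074e+02,  7.62722660e-03,  1.61966561e+02]), 'contact_force': array([ 0.58208556, -0.09582267, -0.90534479]), 'torque': array([0.01544233, 0.01203259, 0.03736068]), 'grasp_force': 0.0, 'opening': 0.09291437565809825}
```

View pics/top0.png

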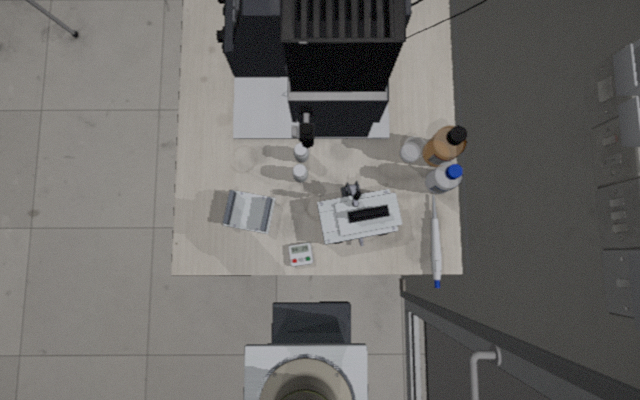

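View pics/side0.png

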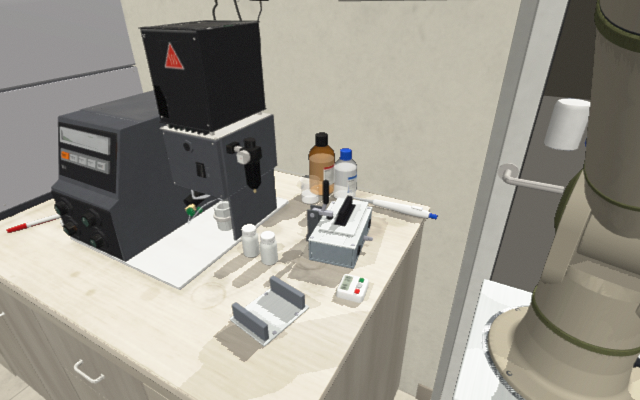

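The top view shows the rest at about (248,211), the chamber with cover at (360,217), the clamp at (352,192), the timer at (300,255), the jars at (301,152) and (299,172), and the beaker at (411,150). I'll zoom in on the chamber in both views.

```bash
python3 - <<'E'
import cv2,numpy as np
a=cv2.imread("pics/top0.png")[180:250,215:415]; b=cv2.imread("pics/side0.png")[170:350,220:400]
a=cv2.resize(a,None,fx=4,fy=4,interpolation=2); cv2.imwrite("pics/topc.png",a)
b=cv2.resize(b,None,fx=3.3,fy=3.3,interpolation=2); cv2.imwrite("pics/sidec.png",b)
E
```

```text
(no output)
```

View pics/topc.png

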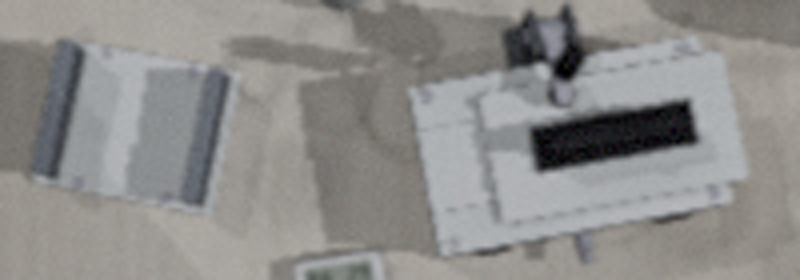

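View pics/sidec.png

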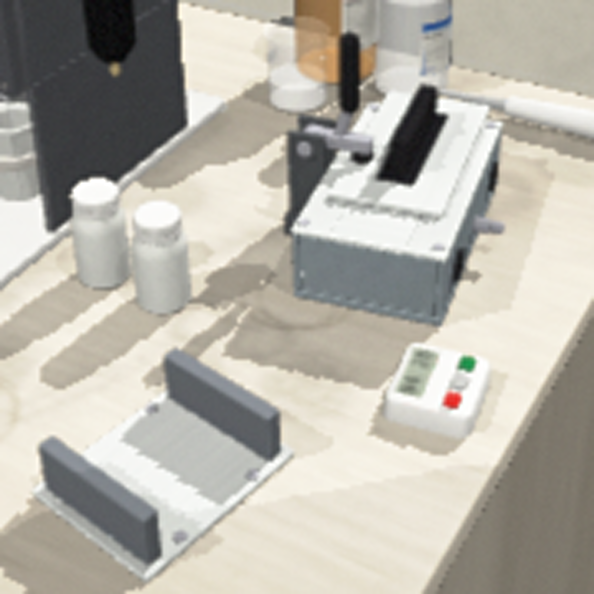

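The crops are sharp enough to pick corners by hand. The clamp sits on the far side (chamber +x is roughly world +x), and the cover is at the right end, so it slides left, towards +y.

```bash
cat > h.py <<'E'
from plant import sensors,optics
import numpy as np,cv2
def ray(n,uv,z):
    c=optics.calibration(n);uv=np.atleast_2d(uv).astype(float)
    d=np.c_[uv,np.ones(len(uv))]@np.linalg.inv(c["intrinsics"]).T@c["R"]; o=-c["R"].T@c["t"]
    return o+d*((z-o[2])/d[:,2])[:,None]
T=lambda p:(np.array(p,float)+.5)/4-.5+[215,180]
S=lambda p:(np.array(p,float)+.5)/3.3-.5+[220,170]
def proj(n,X):
    c=optics.calibration(n);p=(np.atleast_2d(X)@c["R"].T+c["t"])@c["intrinsics"].T;return p[:,:2]/p[:,2:]
E
python3 - <<'E'
from h import *
np.set_printoptions(precision=4,suppress=True)
def ang(a,b): d=b-a; return np.degrees(np.arctan2(d[1],d[0])),np.hypot(*d[:2])
def quad(n,p,z,lab):
    q=ray(n,p,z)[:,:2]; print(lab,q.mean(0),[tuple(np.round(ang(q[i],q[(i+1)%4]),3)) for i in range(4)]); return q
quad("top",T([(530,128),(690,100),(697,143),(540,172)]),.098,"bar")
quad("top",T([(478,92),(722,53),(747,178),(500,225)]),.066,"plate")
quad("top",T([(75,40),(238,72),(210,213),(35,180)]),.004,"restbase")
quad("top",T([(62,40),(231,70),(204,208),(33,178)]),.03,"resttop?")
q=ray("top",T([(410,88),(440,255)]),.06);print("deck left",q,ang(*q))
q=ray("side",S([(296,222),(438,258),(502,122)]),.06);print("deck side: +y+x,+y-x,-y-x",q,ang(q[0],q[1]),ang(q[1],q[2]))
q=ray("side",S([(327,203),(440,215),(490,112)]),.066);print("plate side",q)
q=ray("side",S([(390,135),(380,182)]),.08);print(q)
g=[]
print("rest side base",ray("side",S([(37,492),(148,575),(293,455)]),.004))
print("handle top",ray("side",S([(350,37)]),.169))
print("jars",ray("side",S([(97,188),(157,213)]),.074),"timer",ray("side",S([(437,385)]),.02))
print("clamp foot top",ray("top",T([(562,95),(568,60)]),.112))
E
```

```text
bar [ 0.4847 -0.1578] [(np.float64(-80.267), np.float64(0.101)), (np.float64(-172.3), np.float64(0.027)), (np.float64(100.235), np.float64(0.098)), (np.float64(12.0), np.float64(0.028))]
plate [ 0.4874 -0.1602] [(np.float64(-81.082), np.float64(0.158)), (np.float64(-170.424), np.float64(0.081)), (np.float64(100.504), np.float64(0.16)), (np.float64(8.803), np.float64(0.086))]
restbase [0.5024 0.1511] [(np.float64(-101.42), np.float64(0.113)), (np.float64(169.449), np.float64(0.097)), (np.float64(79.134), np.float64(0.12)), (np.float64(-14.502), np.float64(0.098))]
resttop? [0.501  0.1512] [(np.float64(-100.376), np.float64(0.114)), (np.float64(169.644), np.float64(0.093)), (np.float64(79.854), np.float64(0.114)), (np.float64(-10.363), np.float64(0.093))]
deck left [[ 0.5199 -0.0319  0.06  ]
 [ 0.4131 -0.0505  0.06  ]] (np.float64(-170.1068617442759), np.float64(0.1084582281634985))
deck side: +y+x,+y-x,-y-x [[ 0.5205 -0.0413  0.06  ]
 [ 0.4155 -0.0494  0.06  ]
 [ 0.4449 -0.2379  0.06  ]] (np.float64(-175.62533704615046), np.float64(0.10528284512771188)) (np.float64(-81.1316281973049), np.float64(0.19081511370116716))
plate side [[ 0.5083 -0.0646  0.066 ]
 [ 0.4316 -0.0882  0.066 ]
 [ 0.4557 -0.2385  0.066 ]]
[[ 0.5001 -0.1486  0.08  ]
 [ 0.4778 -0.0871  0.08  ]]
rest side base [[0.5584 0.2026 0.004 ]
 [0.4654 0.2198 0.004 ]
 [0.4403 0.1046 0.004 ]]
handle top [[ 0.52   -0.1224  0.169 ]]
jars [[0.6576 0.0059 0.074 ]
 [0.6008 0.0117 0.074 ]] timer [[0.3822 0.023  0.02  ]]
clamp foot top [[ 0.5083 -0.1247  0.112 ]
 [ 0.5298 -0.1287  0.112 ]]
```

>>> arm_command --pt "-0.115 -0.099 0 0 0 0" --pt "-0.115 -0.099 0 0 0 0" --pt "-0.115 -0.099 0 0 0 0" --pt "-0.115 -0.099 0 0 0 0" --pt "-0.115 -0.099 0 0 0 0" --pt "-0.115 -0.099 0 0 0 0" --pt "-0.115 -0.099 0 0 0 0" --pt "-0.115 -0.099 0 0 0 0" --pt "-0.115 -0.099 0 0 0 0" --pt "-0.115 -0.099 0 0 0 0" --pt "-0.115 -0.099 0 0 0 0" --pt "-0.115 -0.099 0 0 0 0" --pt "0 0 0 0 0 0" --gripper 0

```text
time: 1.18
ee_pos: [0.4645, 0.2924, 0.2186]
tcp_rot: [-179.8, 0.1, 161.4]
contact_force: [0.4, -0.3, -0.5]
opening: 0.0107
grasp_force: 0.0
```

>>> arm_command --pt "0 0 0 0 0 0.118" --pt "0 0 0 0 0 0.118" --pt "0 0 0 0 0 0.118" --pt "0 0 0 0 0 0.118" --pt "0 0 0 0 0 0.118" --pt "0 0 0 0 0 0.118" --pt "0 0 0 0 0 0.118" --pt "0 0 0 0 0 0.118" --pt "0 0 0 0 0 0.118" --pt "0 0 0 0 0 0.118" --pt "0 0 0 0 0 0.118" --pt "0 0 0 0 0 0.118" --pt "0 0 0 0 0 0.118" --pt "0 0 0 0 0 0.118" --pt "0 0 0 0 0 0.118" --pt "0 0 0 0 0 0.118" --pt "0 0 0 0 0 0.118" --pt "0 0 0 0 0 0.118" --pt "0 0 0 0 0 0.118" --pt "0 0 0 0 0 0.118"

```text
time: 2.85
ee_pos: [0.4603, 0.3004, 0.2185]
tcp_rot: [180.0, 0.0, 20.0]
contact_force: [-0.2, -0.0, -1.1]
opening: 0.0008
grasp_force: 0.0
```

>>> arm_command --pt "0 0 0 0 0 0.09" --pt "0 0 0 0 0 0.09" --pt "-0.015 0.157 0 0 0 0" --pt "-0.015 0.157 0 0 0 0" --pt "-0.015 0.157 0 0 0 0" --pt "-0.015 0.157 0 0 0 0" --pt "-0.015 0.157 0 0 0 0" --pt "-0.015 0.157 0 0 0 0" --pt "-0.015 0.157 0 0 0 0" --pt "-0.015 0.157 0 0 0 0" --pt "-0.015 0.157 0 0 0 0" --pt "-0.015 0.157 0 0 0 0" --pt "-0.015 0.157 0 0 0 0" --pt "0 0 0 0 0 0" --pt "0 0 0 0 0 0"

```text
time: 4.1
ee_pos: [0.4913, -0.1349, 0.2187]
tcp_rot: [180.0, -0.0, 9.3]
contact_force: [-0.7, 0.2, -0.3]
opening: 0.0004
grasp_force: 0.0
```

```bash
python3 - <<'E'
from h import *
im=optics.grab_frame("side")[120:270,250:450,::-1].copy()
cv2.imwrite("pics/s1.png",cv2.resize(im,None,fx=4,fy=4,interpolation=2))
print(sensors.observe()["joint_pos"],proj("side",[.49,-.133,.138]))
E
```

```text
[-21.47477367  24.03741516  42.24787558 121.33142038 -23.70924491
  42.94774412 -44.5273246 ] [[339.10188641 193.44955667]]
```

View pics/s1.png

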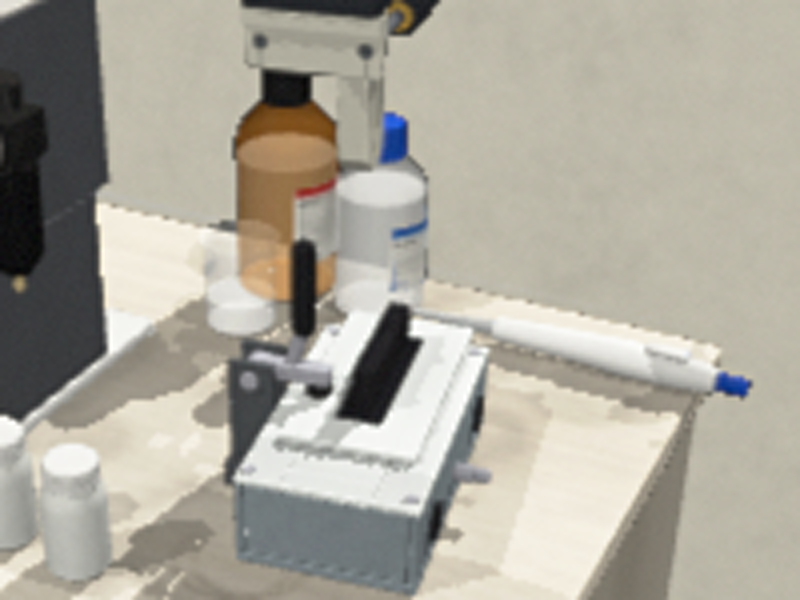

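The finger tip shows at about (362,165) and the handle at (304,290), so the clearance is as planned. I'll go down and push.

>>> arm_command --pt "0 0 0.107 0 0 0" --pt "0 0 0.107 0 0 0" --pt "0 0 0.107 0 0 0" --pt "0 0 0 0 0 0" --pt "0.04 0 0 0 0 0" --pt "0.04 0 0 0 0 0" --pt "0.04 0 0 0 0 0" --pt "0.04 0 0 0 0 0" --pt "0.04 0 0 0 0 0" --pt "0.04 0 0 0 0 0" --pt "0.04 0 0 0 0 0" --pt "0.04 0 0 0 0 0" --pt "0 0 0 0 0 0"

```text
time: 5.23
ee_pos: [0.5731, -0.1185, 0.1383]
tcp_rot: [180.0, -0.1, 9.7]
contact_force: [0.2, 0.6, -0.7]
opening: 0.0006
grasp_force: 0.0
```

```bash
python3 - <<'E'
from h import *
im=optics.grab_frame("side")[120:270,250:450,::-1].copy()
cv2.imwrite("pics/s2.png",cv2.resize(im,None,fx=3,fy=3,interpolation=2))
E
```

```text
(no output)
```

View pics/s2.png

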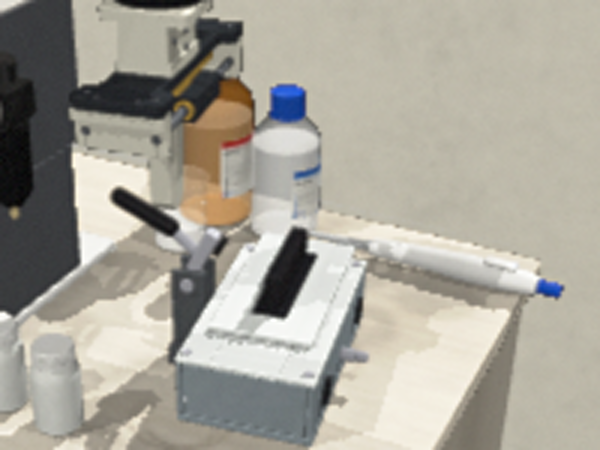

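The clamp is past centre and falling back; the handle shows leaning back at (145,210). Next I'll raise, move back and turn to the cover-grasp yaw.

>>> arm_command --pt "0 0 -0.13 0 0 0" --pt "0 0 -0.13 0 0 0" --pt "0 0 -0.13 0 0 0" --pt "-0.15 0 0 0 0 0" --pt "-0.15 0 0 0 0 0" --pt "0 0 0 0 0 -0.115" --pt "0 0 0 0 0 -0.115" --pt "0 0 0 0 0 -0.115" --pt "0 0 0 0 0 -0.115" --pt "0 0 0 0 0 -0.115" --pt "0 0 0 0 0 -0.115" --pt "0 0 0 0 0 -0.115" --pt "0 0 0 0 0 -0.115" --pt "0 0 0 0 0 -0.115" --pt "0 0 0 0 0 -0.115" --pt "0 0 0 0 0 -0.115" --pt "0 0 0 0 0 -0.115" --pt "0 0 0 0 0 -0.115" --pt "0 0 0 0 0 0" --pt "0 0 0 0 0 0" --gripper 0.6

```text
time: 6.95
ee_pos: [0.496, -0.132, 0.2359]
tcp_rot: [-180.0, -0.0, 99.0]
contact_force: [-0.2, -1.3, 0.4]
opening: 0.0558
grasp_force: 0.0
```

```bash
python3 - <<'E'
from h import *
s=sensors.observe();print(s["ee_pos"],s["tcp_rot"],s["joint_pos"])
w=optics.grab_frame("wrist")[:,:,::-1].copy()
im=optics.grab_frame("side")[120:270,250:450,::-1].copy()
cv2.imwrite("pics/w3.png",w)
cv2.imwrite("pics/s3.png",np.vstack([w,cv2.resize(im,None,fx=1.3,fy=1.3,interpolation=2)[:,:,:] if 0 else cv2.copyMakeBorder(cv2.resize(im,None,fx=1.3,fy=1.3),0,0,0,640-260,0)]))
E
```

```text
[ 0.49602198 -0.13204818  0.23585348] [-1.79992376e+02 -1.51737757e-02  9.89993904e+01] [ -5.0186432   19.14756134  17.99121294 118.81089349  -8.52059522
  43.24401319  27.26548243]
```

View pics/s3.png

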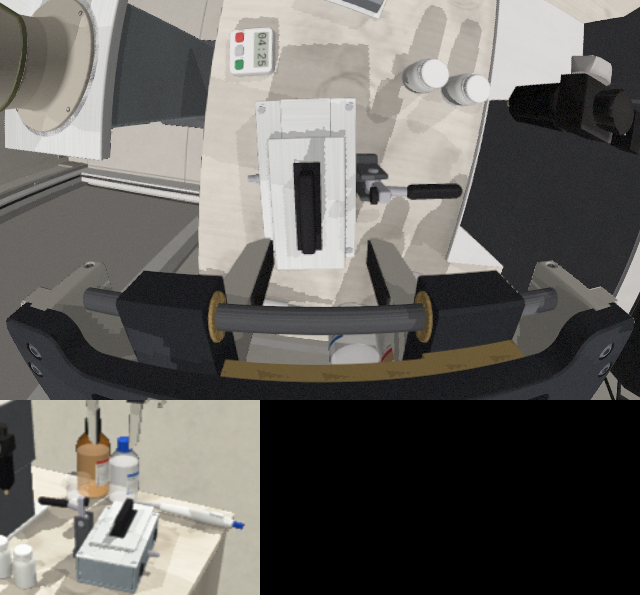

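The clamp lies fully back. In the wrist view the plate corners are at about (268,138), (343,136), (345,268) and (276,268). I'll cast these to refine the cover pose.

```bash
cat >> h.py <<'E'
def wray(uv,z):
    c=optics.calibration("wrist");K=c["intrinsics"];uv=np.atleast_2d(uv).astype(float)
    p=(uv-K[:2,2])/[K[0,0],K[1,1]];th=np.hypot(*p.T)[:,None]
    d=np.c_[p/th*np.sin(th),np.cos(th)]@c["R"];o=-c["R"].T@c["t"]
    return (o+d*((z-o[2])/d[:,2])[:,None])[:,:2]
E
python3 - <<'E'
from h import *
np.set_printoptions(precision=4,suppress=True)
q=wray([(268,138),(343,136),(345,268),(276,268)],.066);print(q,q.mean(0))
e=q[0]+q[1]-q[2]-q[3];print(np.degrees(np.arctan2(e[1],e[0]))-90)
d=wray([(257,100),(355,98)],.06);print(d,d[1]-d[0])
b=wray([(294,164),(319,162)],.098);print("bar far end",b)
im=cv2.imread("pics/w3.png");m=(im.max(2)<60).astype(np.uint8);m[:150]=0;m[258:]=0;m[:,:285]=0;m[:,330:]=0
n,l,st,ce=cv2.connectedComponentsWithStats(m);i=1+st[1:,4].argmax();print(st[i],ce[i],wray([ce[i]],.085))
y,x=np.nonzero(l==i)
for r in(170,190,210,230,245):
    c=x[y==r]; print(r,wray([(c.min(),r),(c.max()+1,r)],.098).ravel())
E
```

```text
[[ 0.4327 -0.09  ]
 [ 0.5134 -0.0754]
 [ 0.5447 -0.2333]
 [ 0.4599 -0.2474]] [ 0.4877 -0.1616]
10.531328882649305
[[ 0.4135 -0.05  ]
 [ 0.5198 -0.0318]] [0.1063 0.0181]
bar far end [[ 0.467  -0.1086]
 [ 0.4914 -0.1027]]
[ 294  163   27   91 2186] [307.6734 205.8042] [[ 0.4871 -0.1541]]
170 [ 0.4679 -0.1147  0.4937 -0.1106]
190 [ 0.4717 -0.1351  0.497  -0.1311]
210 [ 0.4757 -0.1563  0.5014 -0.1522]
230 [ 0.4797 -0.1785  0.505  -0.1744]
245 [ 0.4831 -0.1958  0.5078 -0.1918]
```

>>> arm_command --pt "-0.111 -0.053 0 0 0 -0.013" --pt "0 0 0.12 0 0 0" --pt "0 0 0.12 0 0 0" --pt "0 0 0.12 0 0 0" --pt "0 0 0.12 0 0 0" --pt "0 0 0.12 0 0 0" --pt "0 0 0.03 0 0 0" --pt "0 0 0.026 0 0 0" --pt "0 0 0 0 0 0" --pt "0 0 0 0 0 0"

```text
time: 7.88
ee_pos: [0.4885, -0.1614, 0.0728]
tcp_rot: [179.9, 0.0, 100.0]
contact_force: [0.2, 0.6, 0.6]
opening: 0.0557
grasp_force: 0.0
```

>>> arm_command --pt "0 0 0 0 0 0" --pt "0 0 0 0 0 0" --pt "0 0 0 0 0 0" --pt "0 0 0 0 0 0" --pt "0 0 0 0 0 0" --pt "0 0 0 0 0 0" --pt "0 0 0 0 0 0" --pt "0 0 0 0 0 0" --gripper 0

```text
time: 8.55
ee_pos: [0.4875, -0.1611, 0.072]
tcp_rot: [-180.0, -0.0, 100.0]
contact_force: [-2.3, 0.6, 5.7]
opening: 0.0156
grasp_force: 30.0
```

>>> arm_command --pt "0.014 0 0 0 0 0" --pt "0.014 0 0 0 0 0" --pt "0.014 0 0 0 0 0" --pt "0.014 0 0 0 0 0" --pt "0 0 0 0 0 0" --pt "0 0 -0.01 0 0 0" --pt "0 0 -0.01 0 0 0" --pt "0 0 0 0 0 0" --pt "0 0 0 0 0 0"

```text
time: 9.3
ee_pos: [0.4849, -0.1466, 0.0759]
tcp_rot: [-179.9, -0.1, 100.1]
contact_force: [3.5, -0.1, -22.4]
opening: 0.0159
grasp_force: 30.0
```

>>> arm_command --pt "0 0 0.014 0 0 0" --pt "0 0 0 0 0 0" --pt "0.012 0 0 0 0 0" --pt "0.012 0 0 0 0 0" --pt "0 0 0 0 0 0" --pt "0 0 -0.01 0 0 0" --pt "0 0 -0.009 0 0 0" --pt "0 0 0 0 0 0" --pt "0 0 0 0 0 0"

```text
time: 10.05
ee_pos: [0.4843, -0.1417, 0.0772]
tcp_rot: [-179.9, 0.0, 100.0]
contact_force: [3.3, -2.4, -24.4]
opening: 0.0156
grasp_force: 30.0
```

>>> arm_command --pt "0 0 0.01 0 0 0" --pt "0 0 0.008 0 0 0" --pt "0.012 0 0 0 0 0" --pt "0.012 0 0 0 0 0" --pt "0 0 0 0 0 0" --pt "0 0 -0.008 0 0 0" --pt "0 0 -0.008 0 0 0" --pt "0 0 0 0 0 0" --pt "0 0 0 0 0 0"

```text
time: 10.8
ee_pos: [0.4836, -0.1356, 0.0779]
tcp_rot: [180.0, 0.0, 100.0]
contact_force: [0.6, -0.2, -4.0]
opening: 0.0159
grasp_force: 30.0
```

>>> arm_command --pt "0 0 -0.008 0 0 0" --pt "0 0 -0.008 0 0 0" --pt "0 0 0 0 0 0" --pt "0 0 0 0 0 0"

```text
time: 11.13
ee_pos: [0.4835, -0.1356, 0.0818]
tcp_rot: [180.0, 0.0, 100.0]
contact_force: [-0.3, 0.7, -3.7]
opening: 0.0159
grasp_force: 30.0
```

>>> arm_command --pt "0 0 -0.012 0 0 0" --pt "0 0 -0.02 0 0 0" --pt "0 0 -0.03 0 0 0" --pt "0 0 -0.03 0 0 0" --pt "0 0 -0.03 0 0 0" --pt "0 0 0 0 0 0" --pt "0 0 0 0 0 0"

```text
time: 11.72
ee_pos: [0.4839, -0.1355, 0.1129]
tcp_rot: [179.9, 0.0, 100.1]
contact_force: [0.3, -0.7, -3.2]
opening: 0.0159
grasp_force: 30.0
```

>>> arm_command --pt "0 0 -0.04 0 0 0" --pt "0 0 -0.06 0 0 0" --pt "0 0 -0.02 0 0 0" --pt "0.04 0.01 0 0 0 0" --pt "0.08 0.02 0 0 0 0" --pt "0.093 0.022 0 0 0 0" --pt "0.093 0.022 0 0 0 0" --pt "0.093 0.022 0 0 0 0" --pt "0.093 0.022 0 0 0 0" --pt "0.093 0.022 0 0 0 0" --pt "0.093 0.022 0 0 0 0" --pt "0.093 0.022 0 0 0 0" --pt "0.093 0.022 0 0 0 0" --pt "0.093 0.022 0 0 0 0" --pt "0.08 0.02 0 0 0 0" --pt "0.06 0.014 0 0 0 0" --pt "0.024 0.006 0 0 0 0" --pt "0 0 0 0 0 0"

```text
time: 13.22
ee_pos: [0.5, 0.1542, 0.1416]
tcp_rot: [-180.0, -0.0, 100.2]
contact_force: [0.5, -1.0, -3.5]
opening: 0.0157
grasp_force: 30.0
```

>>> arm_command --pt "0 0 0 0 0 0.04" --pt "0 0 0 0 0 0.06" --pt "0 0 0 0 0 0.07" --pt "0 0 0 0 0 0.07" --pt "0 0 0 0 0 0.06" --pt "0 0 0 0 0 0.045" --pt "0 0 0 0 0 0" --pt "0 0 0 0 0 0"

```text
time: 13.88
ee_pos: [0.5003, 0.1511, 0.142]
tcp_rot: [-180.0, 0.0, 79.4]
contact_force: [-0.2, -0.5, -3.2]
opening: 0.0156
grasp_force: 30.0
```

```bash
python3 - <<'E'
from h import *
t=optics.grab_frame("top")[160:260,180:330,::-1]; s=optics.grab_frame("side")[190:350,200:380,::-1]
v=np.zeros((440,800,3),np.uint8)
a=cv2.resize(t,(400,267));b=cv2.resize(s,(400,356));v[:267,:400]=a;v[:356,400:]=b
cv2.imwrite("pics/p4.png",v)
E
```

```text
(no output)
```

View pics/p4.png

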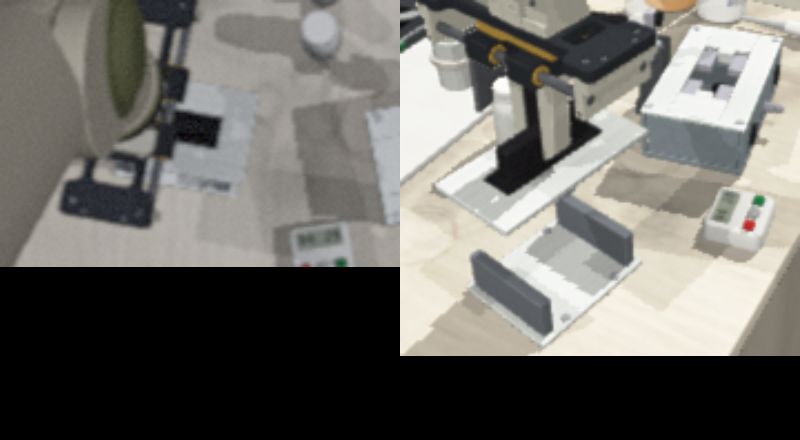

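The cover is held level and squarely above the rest. I'll lower it.

>>> arm_command --pt "0 0 0.04 0 0 0" --pt "0 0 0.06 0 0 0" --pt "0 0 0.06 0 0 0" --pt "0 0 0.06 0 0 0" --pt "0 0 0.05 0 0 0" --pt "0 0 0.04 0 0 0" --pt "0 0 0.02 0 0 0" --pt "0 0 0 0 0 0" --pt "0 0 0 0 0 0"

```text
time: 14.73
ee_pos: [0.5006, 0.1519, 0.0595]
tcp_rot: [-180.0, 0.0, 79.3]
contact_force: [-0.3, -0.2, -2.6]
opening: 0.0157
grasp_force: 30.0
```

>>> arm_command --pt "0 0 0.006 0 0 0" --pt "0 0 0.006 0 0 0" --pt "0 0 0.006 0 0 0" --pt "0 0 0 0 0 0" --pt "0 0 0 0 0 0"

```text
time: 15.15
ee_pos: [0.5006, 0.1522, 0.0553]
tcp_rot: [180.0, -0.0, 79.4]
contact_force: [-0.2, 0.4, -3.8]
opening: 0.016
grasp_force: 30.0
```

>>> arm_command --pt "0 0 0.004 0 0 0" --pt "0 0 0.004 0 0 0" --pt "0 0 0 0 0 0" --pt "0 0 0 0 0 0"

```text
time: 15.48
ee_pos: [0.5006, 0.1523, 0.0537]
tcp_rot: [180.0, -0.0, 79.3]
contact_force: [-1.4, -0.3, 5.2]
opening: 0.0157
grasp_force: 30.0
```

Contact: the force has gone to +5 N. I'll release and retreat straight up.

>>> arm_command --pt "0 0 0 0 0 0" --pt "0 0 0 0 0 0" --pt "0 0 0 0 0 0" --pt "0 0 0 0 0 0" --pt "0 0 0 0 0 0" --pt "0 0 0 0 0 0" --pt "0 0 0 0 0 0" --pt "0 0 -0.03 0 0 0" --pt "0 0 -0.06 0 0 0" --pt "0 0 -0.1 0 0 0" --pt "0 0 -0.12 0 0 0" --pt "0 0 -0.12 0 0 0" --pt "0 0 -0.12 0 0 0" --pt "0 0 0 0 0 0" --pt "0 0 0 0 0 0" --gripper 0.5

```text
time: 16.73
ee_pos: [0.5012, 0.1526, 0.1924]
tcp_rot: [179.8, -0.1, 79.4]
contact_force: [-0.0, -0.0, -1.5]
opening: 0.0464
grasp_force: 0.0
```

```bash
python3 - <<'E'
from h import *
w=optics.grab_frame("wrist")[:,:,::-1]; s=optics.grab_frame("side")[120:350,200:420,::-1]
v=np.zeros((400,780,3),np.uint8)
v[:,:400]=w[:,120:520];v[:397,400:]=cv2.resize(s,(380,397))
cv2.imwrite("pics/p5.png",v)
E
```

```text
(no output)
```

View pics/p5.png

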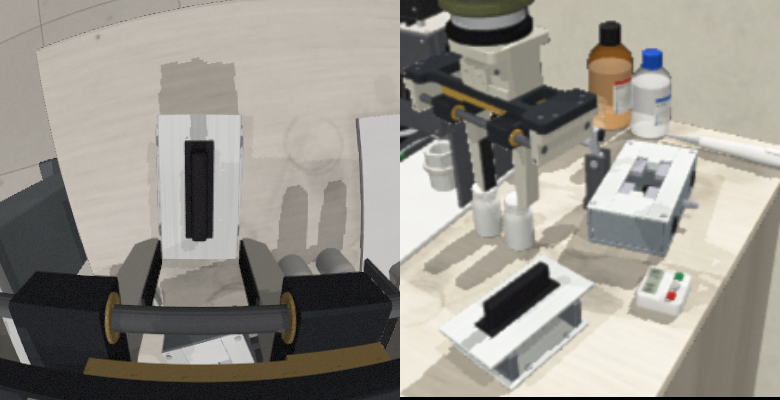

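The cover lies level and square on the rest with its grip bar up, and the gripper is clear. The jars and timer are still in place.

```bash
python3 -c "
from plant import arm
print(arm.close_job())"
```

```text
the job is handed in; nothing more can be done
None
```

I swung the clamp back, freed the cover, set it on the middle of the rest and released it, and handed the job in at about 17 s; no verdict came back, but the last pictures showed the cover level and square with the jars and timer in place (the beaker was hidden from view).

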